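# Count the bays along the price rail and push the tin into the third

### The arm

A 7-joint arm with a two-finger parallel gripper is mounted at the origin on the work surface. World frame = base frame: x ahead of the robot, y to its left, z up, the work surface at z = 0. Lengths are in m, angles in rad, forces in N, time in s.
With the tool pointing down it reaches from about 0.425 to 0.95 m from the base axis. Payload 4.7 kg.
Tool frame: the origin (TCP) lies midway between the tips of the shut fingers; the grasp point (between the pads) lies manip.grip_point_offset behind it (manip.grip_point_offset is the distance from the TCP to the grasp point, in m); z points along the fingers, y is the direction in which the jaws open and shut (so a half turn about z gives the same grasp; the last joint's range is limited). The gripper opens to 87 mm and grips with 3 to 60 N. Pads are 19 mm wide; open, the fingers measure 117 mm over their backs; the gripper's body (75 mm by 190 mm) begins 51 mm behind the grasp point.
Start: joints at [1.294, 0.469, -0.049, 1.532, 0.024, 1.141, -0.082], TCP at [0.166, -0.654, 0.223] pointing down, gripper open.
Joint ranges: [-2.59, 2.59], [-0.33, 1.99], [-1.39, 1.29], [0.1, 2.45], [-1.04, 4.18], [0.21, 1.99], [-2.66, 2.66]. Speed limits (rad/s): [2.57, 2.57, 3.14, 3.14, 3.14, 3.14, 3.14].

### API

Orientations are given as a 3x3 rotation matrix whose columns are the frame's x, y, z axes.
In Python, from cell import manip, capture gives the robot as it stands.
- The arm moves only by the shell command python3 -m inch 'ROWS' [FORCE]. ROWS is JSON, a list of rows, each a list of 3 entries, a list of its own where there are three numbers: the finger opening in m, from 0 to 0.087, then the shift along the tool's x, y, z in m, then the turn about the tool's z in rad. In form: [[gripper, [dx, dy, dz], yaw], ...]. A call has exactly 5 rows; each row is the pose to reach, as a shift and turn from the pose commanded when the call began, along the tool's axes at that moment; what a row does not reach only later rows make up. A row lasts 1/10 s, in which the tool goes at most 50 mm and 8.59 degrees, less where a joint would pass 70% of its speed; a pose out of reach is approached as far as the arm can. A call with a gripper value outside its range is refused whole. The fingers move at their own pace and stop on an object; FORCE is the grip in N (left out, the last holds). Time passes only in rows, so rows that repeat a pose let the fingers close, or fill a call up. It gives the time, the measured TCP pose, the force and the opening at its end, in the units of the state.
- manip.state(): the state, without advancing time (a new reading comes with each control period).
- capture(name): name is "scene" or "top"; returns a dict with "img" (420x560x3 uint8, red, green, blue), "intrinsics" (3x3 intrinsics, pixels), "dist_coeffs" ([k1, k2, p1, p2, k3] as OpenCV has them; the pictures are not rectified), "rvec" (rotation vector, rad) and "tvec" (3), from world to camera coordinates, as OpenCV has them. Camera axes: x right, y down, z forward; pixel columns grow to the right and rows downward; lengths in m; the calibration is good to about 2 mm. A picture is of the moment at which its call begins. There is no depth.
- manip.hand_in(): hands the job in, once; it reports no verdict.
The state is a dict: "time": time; "qpos": joint angles; "joint_velocities": joint speeds; "effort": joint torques, N m; "tcp_pos": TCP position; "tcp_rot": TCP orientation; "force": force on the tool from outside, world axes, zero at the start; "wrist_torque": the same for the moment, N m; "grip_width": opening from 0.0 (shut) to 1.0 (fully open).
Only numpy, scipy, OpenCV 4.12 (cv2) and the standard library are available. Lean on these libraries where they do the work, as an engineer would, in place of code of your own. Each camera call takes 0.05 s, during which the arm holds its last target.

### The job

With the fingers shut, touch the top of the tin rack's price rail over the first bay at the robot's left and run the fingertips along the rail, counting every bay whether full or empty, past the second to the third, and stop there short of the fourth. Then push the loose tin that stands on the counter in front of the rack along to that third bay and in under the rail until it is fully home against the back. Only push the tin, never gripping it, lifting it or tipping it over, and leave the other goods where they stand.

Things in the scene. Friction and masses are not known exactly. Their poses are not given: they have to be found in the camera images.
- rack: Grey steel tin rack fixed to the counter, 417 mm long: a row of six bays, one tin deep, open to the robot and above, no floor. Origin: on the counter, mid-length, in the plane of the rail's front face; x into the bays (away from the robot), y along the rail to the robot's left, z up. Counted from the left (+y) end, bay centres are at y = +172.5, +103.5, +34.5, -34.5, -103.5, -172.5 mm.
- back_plate (a point): Centre of the top edge of the rack's back plate: 36 mm up, inner face at rack x = 56 mm (this point). Bays are 66 mm wide between 3 mm dividers whose front edges are at x = 0; dividers are 78 mm high over the first 16 mm, sloping to 36 mm behind.
- rail_end (a point): Left end of the aluminium price rail, top front edge (rack x 0, y +207, z 78 mm). The rail crosses the tops of all bay mouths from 56 to 78 mm above the counter; its level top is 14 mm deep (x = 0 to 14). At each divider a 3 mm tab, 0.5 mm below the top, parts one bay's stretch from the next. Tins slide in under the rail; upright fingers pushing them stop at its front face.
- rail_1: Stretch of the price rail, 66 mm long, over the first bay (left end, +y). Fixed to the rack. Origin: middle of the top front edge (front face, top surface, mid-length), 78 mm above the counter; axes as the rack's.
- rail_2: Stretch of the price rail over the second bay from the left. Fixed to the rack. Origin: middle of the top front edge (front face, top surface, mid-length), 78 mm above the counter; axes as the rack's.
- rail_3: Stretch of the price rail over the third bay from the left. Fixed to the rack. Origin: middle of the top front edge (front face, top surface, mid-length), 78 mm above the counter; axes as the rack's.
- rail_4: Stretch of the price rail over the fourth bay from the left; not to be run over. Fixed to the rack. Origin: middle of the top front edge (front face, top surface, mid-length), 78 mm above the counter; axes as the rack's.
- tin: The loose tin: round, flat, aluminium with a paper band, 58 mm across, 48 mm high, 0.14 to 0.28 kg, upright on the counter 80 to 100 mm (centre) before the rail, anywhere between the first and fifth bays. Origin: centre of underside. Push below 25 mm lest it tips. Home against the back plate its centre is at rack x = 27 mm and its front 2 mm before the rail's front face.
- stock_tin: a tin just like the loose one (58 mm across, 48 mm high), standing in a bay of the rack; leave it alone. Origin: centre of its underside.
- stock_jar: small red-capped jar, 52 mm across, 53 mm high, standing in a bay of the rack; leave it alone. Origin: centre of its underside.
- stock_carton: small carton, 46 x 50 x 52 mm high, standing in a bay of the rack; leave it alone. Origin: centre of its underside.
- sauce_jar: red-capped sauce jar, 64 mm across, 90 mm high, on the counter before the rack's left end; leave it alone. Origin: centre of its underside.
- soy_bottle: small brown bottle, 52 mm across, 120 mm high, on the counter before the rack's right end; leave it alone. Origin: centre of its underside.
- tea_carton: low carton, 55 x 85 x 60 mm high, on the counter nearer the robot, right; leave it alone. Origin: centre of its underside.
- tub: white lidded tub, 90 mm across, 58 mm high, on the counter nearer the robot, left; leave it alone. Origin: centre of its underside.
Mind the look-alikes: they are no part of the job. What is shaped like the tin but blue or purple is not meant.

How it is judged:
On the way, in this order (a step that is already met when the one before it is completed fails the run):
1. the shut fingertips touch the rail over the first bay (contact force between the fingers and rail_1 above 0.2 N and y of the grasp point in the frame of rack between 0.15 and 0.21 m), for 0.05 s.
2. still touching the rail, they pass from the first bay to the second ((contact force between the fingers and rail_1 above 0.2 N or contact force between the fingers and rail_2 above 0.2 N) and y of the grasp point in the frame of rack between 0.126 and 0.15 m), for 0.02 s.
3. they touch the rail over the second bay (contact force between the fingers and rail_2 above 0.2 N and y of the grasp point in the frame of rack between 0.083 and 0.124 m), for 0.05 s.
4. still touching the rail, they pass from the second bay to the third ((contact force between the fingers and rail_2 above 0.2 N or contact force between the fingers and rail_3 above 0.2 N) and y of the grasp point in the frame of rack between 0.057 and 0.081 m), for 0.02 s.
5. they touch the rail over the third bay (contact force between the fingers and rail_3 above 0.2 N and y of the grasp point in the frame of rack between 0.013 and 0.055 m), for 0.05 s.
6. the tin is home in the third bay (x of tin in the frame of rack between 0.02 and 0.034 m and y of tin in the frame of rack between 0.0265 and 0.0425 m and height (world z) of tin below 0.004 m and angle between tin's own z axis and vertical below 0.08 rad), for 0.2 s.
At the end, for the whole second after the job is handed in: The tin stands upright and still on the counter in the third bay from the left, its centre 20 to 34 mm behind the rail's front face (home is 27 mm), within 8 mm of the bay's middle; none of the other goods has moved 20 mm (all of step 6 and linear speed of tin below 0.01 m/s and distance of each of stock_tin, stock_jar, stock_carton, sauce_jar, soy_bottle, tea_carton, tub from where it was at the start of the episode below 0.02 m); the robot touches nothing.
It fails at once if the tin is taken between the fingers (the grasp point comes inside the tin) (horizontal distance between the grasp point and tin below 0.018 m and height (world z) of the grasp point below 0.055 m).
It fails at once if the tin is lifted more than 12 mm off the counter (height (world z) of tin above 0.012 m).
It fails at once if the tin tips over (0.4 rad) (angle between tin's own z axis and vertical above 0.4 rad).
It fails at once if the rail over the fourth bay is touched while the tin still stands in front of the rack (contact force between the fingers and rail_4 above 0.3 N and x of tin in the frame of rack below -0.035 m).
It fails at once if other goods are moved 20 mm or more (distance of any of stock_tin, stock_jar, stock_carton, sauce_jar, soy_bottle, tea_carton, tub from where it was at the start of the episode above 0.02 m).
It also fails if it takes over 72 s, if anything falls off the work surface, if the arm or the gripper's body presses on something with over 40 N, if the wrist force passes 120 N, or if a joint passes its speed limit or range.

## Working session

There is one attempt and no reset: what is moved stays moved. The work goes in short steps, Python scripts to look and compute and a shell command to move; the robot and the scene stay as the last step left them, time stands still between calls to the robot, and variables do not carry over. Pictures are saved under pics/ and viewed, and the job is handed in when it is done.

```bash
ls; mkdir -p pics
python3 - <<'E'
from cell import manip, capture
import cv2
print(manip.state()['tcp_pos'],manip.state()['tcp_rot'],manip.grip_point_offset,manip.state()['time'],manip.state()['grip_width'])
for n in ('scene','top'):
    c=capture(n); cv2.imwrite(f'pics/{n}0.png',c['img'][:,:,::-1])
    import pickle; pickle.dump(c,open(f'{n}0.pkl','wb'))
    print(c['intrinsics'],c['dist_coeffs'],c['rvec'],c['tvec'])
E
```

```text
pics
[ 0.16542615 -0.65378494  0.22147351] [[ 9.69457652e-01  2.45258157e-01 -5.44692017e-04]
 [ 2.45258755e-01 -9.69455754e-01  1.91950400e-03]
 [-5.72807957e-05 -1.99446833e-03 -9.99998009e-01]] 0.0187 0.0 1.0001237398722884
[[488.39759775   0.         279.77163897]
 [  0.         488.39759775 211.50350175]
 [  0.           0.           1.        ]] [-0.01010151  0.          0.          0.          0.        ] [ 1.3312377   2.44288362 -0.74732963] [ 0.24852091 -0.2861078   1.31052466]
[[522.35241078   0.         275.26952385]
 [  0.         522.35241078 208.95594912]
 [  0.           0.           1.        ]] [-0.17590599  0.          0.          0.          0.        ] [ 2.15200795 -2.19461639  0.06366965] [0.04431462 0.47285447 1.216484  ]
```

View pics/scene0.png

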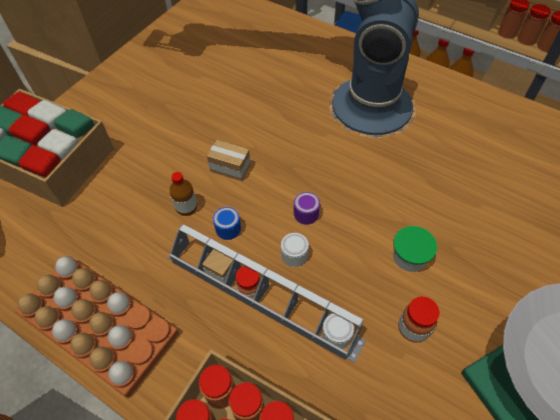

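View pics/top0.png

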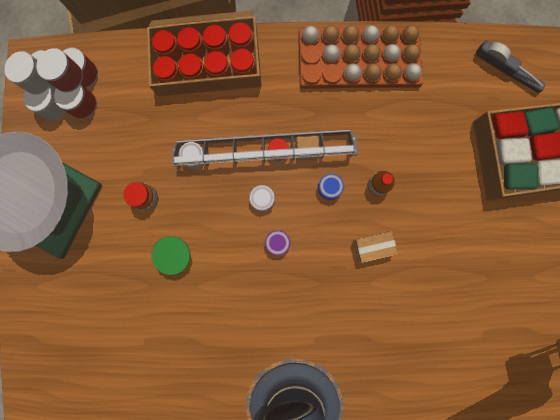

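The views show the rack with its left end near top px (175,157) and right end near (355,145). Candidates for the loose tin in the top view are:
- white tin at (262,198), which is the one described
- blue at (331,186), a look-alike
- purple at (277,243), a look-alike
- stock tin at (190,153), inside bay 1

I'll choose (262,198) and check it in close crops.

Run:
```python
import cv2,pickle
t=pickle.load(open('top0.pkl','rb'))['img'][:,:,::-1]
cv2.imwrite('pics/topc.png',cv2.resize(t[115:265,160:370],None,fx=3.8,fy=3.8,interpolation=cv2.INTER_CUBIC))
s=pickle.load(open('scene0.pkl','rb'))['img'][:,:,::-1]
cv2.imwrite('pics/scenec.png',cv2.resize(s[180:370,155:375],None,fx=3.1,fy=3.1,interpolation=cv2.INTER_CUBIC))
```

```text
(no output)
```

View pics/topc.png

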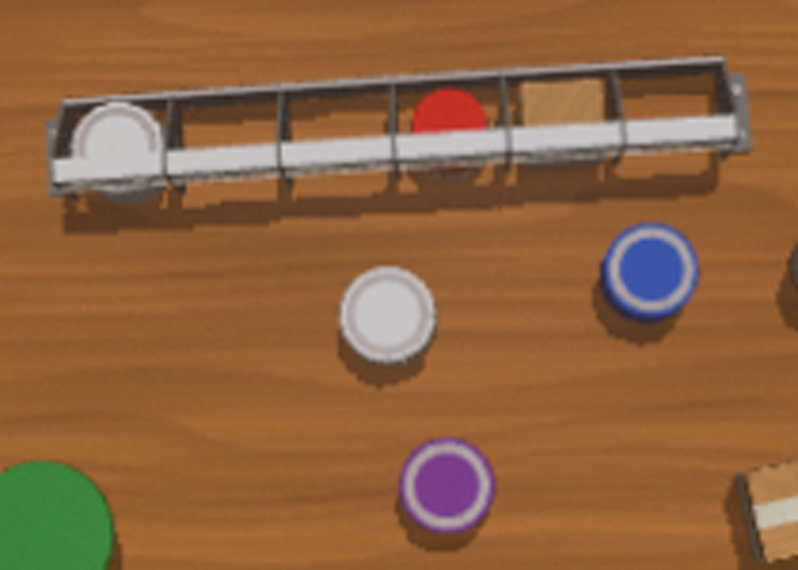

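View pics/scenec.png

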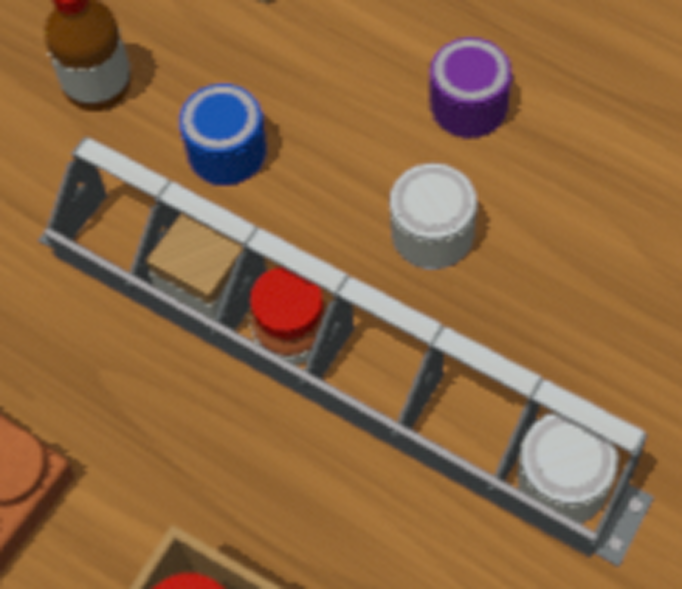

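The crop confirms it: the white loose tin is at top px (262,198), the first bay holds the stock tin, bays 2 and 3 are empty, and bay 4 holds the red jar. Next I measure the rail and the tin.

```bash
cat > h.py <<'E'
import cv2,pickle,numpy as np
def ray(c,px,z):
    K=np.array(c['intrinsics']);d=np.array(c['dist_coeffs'])
    R=cv2.Rodrigues(np.array(c['rvec'],float))[0];t=np.array(c['tvec'],float).ravel()
    u=cv2.undistortPoints(np.array(px,float).reshape(-1,1,2),K,d).reshape(-1,2)
    D=np.c_[u,np.ones(len(u))]@R; o=-R.T@t
    return o+D*((z-o[2])/D[:,2])[:,None]
def comps(c,sat,val,amin=150):
    hsv=cv2.cvtColor(c['img'],cv2.COLOR_RGB2HSV)
    m=((hsv[...,1]<sat)&(hsv[...,2]>val)).astype(np.uint8)
    return m,cv2.connectedComponentsWithStats(m)
E
python3 - <<'E'
from h import *
for n in('top','scene'):
    c=pickle.load(open(n+'0.pkl','rb'))
    m,(k,l,s,cen)=comps(c,60,150)
    for i in range(1,k):
        if s[i,4]>100: print(n,i,s[i],cen[i].round(1))
t=pickle.load(open('top0.pkl','rb'))['img']
for col in (195,220,250,280,308,338):
    print(col,[int(v) for v in t[132:175,col].mean(1)])
E
```

```text
top 3 [493  43  17  14 133] [501.6  48.9]
top 6 [   4   48   80   34 1726] [40.6 63.2]
top 11 [ 56  87  27  22 166] [ 72.5 100.9]
top 12 [ 26  89  25  22 150] [ 41.2 103.1]
top 30 [502 138  30  24 619] [515.9 149.8]
top 33 [174 142  29  21 439] [189.4 152.9]
top 34 [264 145  90  12 540] [308.2 150.5]
top 35 [234 151  29   8 180] [247.9 154.3]
top 37 [   0  152   54   86 3738] [ 23.9 192.3]
top 38 [204 153  29   8 174] [217.9 156.3]
top 42 [539 160  21  24 462] [549.5 171.4]
top 45 [321 175  22  22 146] [331.1 185.5]
top 46 [250 185  24  25 479] [261.5 197.1]
top 50 [267 232  22  22 152] [277.4 242.4]
top 58 [358 240  37  14 210] [376.3 246.6]
scene 27 [ 28 100  37  22 470] [ 45.7 110.4]
scene 29 [ 38 129  36  24 498] [ 55.6 140.8]
scene 30 [211 146  34  13 169] [227.4 152. ]
scene 31 [295 193  23  19 130] [306.3 202. ]
scene 32 [214 208  24  20 127] [225.3 217.6]
scene 33 [ 180  225  183  100 1418] [272.6 275.1]
scene 34 [281 233  28  24 518] [294.2 244.3]
scene 35 [170 254 177  99 264] [261.6 305.3]
scene 36 [ 56 257  12  13 115] [ 61.4 263.1]
scene 38 [ 55 288  12  13 126] [ 60.2 2
[... 779 characters left out ...]
154, 197, 196, 196, 197, 196, 163, 84, 123, 139, 103, 102, 105, 105, 104, 90, 68, 69, 69, 66, 68, 90, 104, 103]
280 [98, 121, 151, 119, 49, 48, 66, 92, 94, 93, 94, 92, 95, 94, 94, 95, 95, 155, 196, 195, 195, 197, 196, 168, 100, 102, 104, 59, 61, 69, 71, 70, 71, 70, 69, 69, 69, 67, 92, 109, 106, 103, 99]
308 [135, 133, 51, 58, 90, 122, 121, 123, 124, 125, 126, 126, 127, 122, 121, 146, 184, 196, 197, 197, 198, 177, 125, 111, 113, 82, 66, 60, 66, 68, 69, 69, 71, 69, 67, 68, 84, 105, 105, 103, 96, 93, 96]
338 [52, 46, 46, 62, 67, 66, 64, 64, 91, 94, 98, 100, 102, 122, 177, 197, 197, 197, 196, 184, 131, 102, 124, 110, 105, 104, 101, 100, 92, 65, 68, 64, 61, 63, 68, 82, 93, 93, 92, 95, 97, 97, 97]
```

```bash
cat > m.py <<'E'
from h import *
T=pickle.load(open('top0.pkl','rb'));S=pickle.load(open('scene0.pkl','rb'))
m,(k,l,s,cen)=comps(T,60,150)
P=ray(T,[cen[38],cen[35]],.078); print('rail2,3 top',P.round(4),np.linalg.norm(P[0]-P[1]))
# strip mid line: per-column centroid of bright in bays 2..6
g=T['img'].mean(2); q=[]
for col in list(range(208,230))+list(range(238,260))+list(range(268,290))+list(range(328,350)):
    r0=156.3-(col-218)*(156.3-154.3)/30
    rr=np.arange(int(r0)-6,int(r0)+7); w=np.clip(g[rr,col]-150,0,30)
    if w.sum()>0:q.append((col,(w*rr).sum()/w.sum()))
q=np.array(q); W=ray(T,q,.078); a=np.polyfit(W[:,1],W[:,0],1);print('line x=a y+b',a,'resid',np.abs(np.polyval(a,W[:,1])-W[:,0]).max())
# along-rail profile
cols=np.arange(168,362);lp=np.polyfit(q[:,0],q[:,1],1)
prof=[int(np.mean([g[int(round(np.polyval(lp,c)+d)),c] for d in(-1,0,1)])) for c in cols]
print({int(c):p for c,p in zip(cols,prof) if p<188 })
print('tin top',ray(T,[cen[46]],.048).round(4))
m2,(k2,l2,s2,cen2)=comps(S,60,150)
print('tin scene',ray(S,[cen2[34]],.048).round(4))
pts=np.argwhere(l2==33)[:,::-1].astype(np.float32)
bx=cv2.boxPoints(cv2.minAreaRect(pts));print('scene rail',bx,ray(S,bx,.078).round(4))
E
python3 m.py
```

```text
rail2,3 top [[0.5921 0.1626 0.078 ]
 [0.595  0.094  0.078 ]] 0.06863972957051097
line x=a y+b [-0.04203812  0.59908044] resid 0.0005863159576173782
{168: 103, 169: 103, 170: 104, 171: 105, 172: 108, 173: 123, 174: 167, 202: 161, 203: 134, 232: 169, 233: 123, 262: 184, 263: 126, 264: 171, 292: 187, 293: 147, 294: 157, 323: 160, 324: 146, 353: 158, 354: 124, 355: 120, 356: 112, 357: 106, 358: 104, 359: 103, 360: 103, 361: 104}
tin top [[0.4995 0.0658 0.048 ]]
tin scene [[0.4997 0.0662 0.048 ]]
scene rail [[179.14537 229.47751]
 [182.66093 222.88583]
 [362.2976  318.69205]
 [358.78204 325.28372]] [[ 0.6128 -0.1446  0.078 ]
 [ 0.5963 -0.1487  0.078 ]
 [ 0.58    0.2647  0.078 ]
 [ 0.5947  0.2652  0.078 ]]
```

```bash
cat >> m.py <<'E'
tabs=np.array([202.7,232.85,263.0,293.5,323.5]);TW=ray(T,np.c_[tabs,np.polyval(lp,tabs)],.078)
th=np.arctan(-a[0]);Rk=np.array([[np.cos(th),-np.sin(th)],[np.sin(th),np.cos(th)]])
o=[w[:2]-Rk@[.007,y] for w,y in zip(TW,(.138,.069,0,-.069,-.138))]
print('origins',np.round(o,4)); O=np.mean(o,0)
sc=bx.mean(0); print('scene origin',(ray(S,[sc],.078)[0,:2]-Rk@[.007,0]).round(4))
print('theta',th,'O',O,'tin rack',Rk.T@(np.array([.4996,.066])-O))
for nm,p in dict(start=[.007,.1735],mid=[.007,.04],tip=[-.07,.0345]).items(): print(nm,O+Rk@p)
E
python3 m.py|tail -9
python3 - <<'E'
from h import *
# others: sauce jar, tub, blue, purple tops
T=pickle.load(open('top0.pkl','rb'))
for n,p,z in (('sauce',(136,194),.09),('tub',(171,255),.058),('blue',(331,185.5),.048),('purple',(277.4,242.4),.048),('soy',(386,178),.12)): print(n,ray(T,[p],z).round(3))
E
```

```text
[0.5896 0.0591]
 [0.5894 0.0592]
 [0.5894 0.0587]
 [0.5896 0.0593]]
scene origin [0.5884 0.0718]
theta 0.04201338366383541 O [0.5895904  0.05915515] tin rack [-0.0896235  0.0106185]
start [0.58929705 0.23279605]
mid [0.59490418 0.09941386]
tip [0.51820314 0.09068463]
sauce [[0.509 0.35  0.09 ]]
tub [[0.369 0.276 0.058]]
blue [[ 0.523 -0.096  0.048]]
purple [[0.394 0.031 0.048]]
soy [[ 0.529 -0.21   0.12 ]]
```

```bash
cat > go.py <<'E'
# go.py rx ry z(TCP world): prints tool-frame shift & yaw to bring TCP to rack (rx,ry)
import sys,numpy as np
from cell import manip
th=0.042;O=np.array([.5896,.0591]);Rk=np.array([[np.cos(th),-np.sin(th)],[np.sin(th),np.cos(th)]])
s=manip.state();p=np.array(s['tcp_pos']);R=np.array(s['tcp_rot'])
r=Rk.T@(p[:2]-O)
print('t',round(s['time'],2),'world',p.round(4),'rack',r.round(4),'F',np.round(s['force'],2),'w',round(s['grip_width'],3),'yaw',round(float(np.arctan2(R[1,0],R[0,0])),4))
if len(sys.argv)>3:
    x,y,z=map(float,sys.argv[1:4]);g=np.r_[O+Rk@[x,y],z]
    print('shift',(R.T@(g-p)).round(4),'turn',round(float(np.arctan2(R[1,0],R[0,0])-th),4))
E
python3 -m inch '[[0,[0.04,-0.02,0],0.04],[0,[0.08,-0.04,0],0.08],[0,[0.12,-0.06,0],0.12],[0,[0.16,-0.08,0],0.16],[0,[0.20,-0.09,0],0.206]]' 10; python3 go.py 0.007 0.175 0.20
```

```text
time: 0.6
tcp_pos: [0.3383, -0.5158, 0.2223]
tcp_rot: [[0.999, 0.041, -0.001], [0.041, -0.999, 0.001], [-0.001, -0.001, -1.0]]
force: [0.1, -1.0, -0.7]
grip_width: 0.63
t 0.6 world [ 0.3383 -0.5158  0.2223] rack [-0.2752 -0.5638] F [ 0.11 -1.02 -0.66] w 0.63 yaw 0.0405
shift [ 0.2811 -0.7392  0.0231] turn -0.0015
```

```bash
python3 -m inch '[[0,[0.03,-0.03,0],0],[0,[0.06,-0.06,0],0],[0,[0.09,-0.09,0],0],[0,[0.12,-0.12,0],0],[0,[0.15,-0.16,0],0]]'; python3 -m inch '[[0,[0.01,-0.04,0],0],[0,[0.03,-0.08,0],0],[0,[0.05,-0.12,0],0],[0,[0.07,-0.16,0],0],[0,[0.09,-0.20,0],0]]';python3 go.py 0.007 0.175 0.20
```

```text
time: 1.1
tcp_pos: [0.481, -0.3517, 0.2221]
tcp_rot: [[0.999, 0.04, -0.001], [0.04, -0.999, -0.001], [-0.001, 0.001, -1.0]]
force: [0.6, -0.1, 0.6]
grip_width: 0.171
time: 1.6
tcp_pos: [0.5623, -0.1467, 0.2223]
tcp_rot: [[0.999, 0.042, -0.001], [0.042, -0.999, -0.0], [-0.001, 0.0, -1.0]]
force: [-0.0, -0.6, -0.2]
grip_width: 0.005
t 1.6 world [ 0.5623 -0.1467  0.2223] rack [-0.0359 -0.2045] F [-0.04 -0.57 -0.23] w 0.005 yaw 0.0415
shift [ 0.0427 -0.3795  0.0222] turn -0.0005
```

```bash
python3 -m inch '[[0,[0.01,-0.04,0],0],[0,[0.02,-0.08,0],0],[0,[0.03,-0.12,0],0],[0,[0.04,-0.16,0],0],[0,[0.042,-0.20,0],0]]'; python3 -m inch '[[0,[0,-0.04,0],0],[0,[0,-0.08,0.02],0],[0,[0,-0.12,0.06],0],[0,[0,-0.16,0.09],0],[0,[0,-0.18,0.12],0]]';python3 -m inch '[[0,[0,0,0],0],[0,[0,0,0],0],[0,[0,0,0],0],[0,[0,0,0],0],[0,[0,0,0],0]]';python3 go.py 0.007 0.175 0.078
```

```text
time: 2.1
tcp_pos: [0.5962, 0.0548, 0.2221]
tcp_rot: [[0.999, 0.042, -0.0], [0.042, -0.999, 0.0], [-0.0, -0.0, -1.0]]
force: [0.1, 0.7, 0.3]
grip_width: 0.004
time: 2.6
tcp_pos: [0.5874, 0.2368, 0.1015]
tcp_rot: [[0.999, 0.045, 0.0], [0.045, -0.999, 0.002], [0.0, -0.002, -1.0]]
force: [0.1, 0.2, 0.4]
grip_width: 0.006
time: 3.1
tcp_pos: [0.5894, 0.2319, 0.1039]
tcp_rot: [[0.999, 0.04, 0.002], [0.04, -0.999, 0.0], [0.002, -0.0, -1.0]]
force: [0.1, -0.2, -0.3]
grip_width: 0.007
t 3.1 world [0.5894 0.2319 0.1039] rack [0.007  0.1727] F [ 0.12 -0.16 -0.34] w 0.007 yaw 0.0396
shift [-0.0001 -0.0023  0.0259] turn -0.0024
```

```bash
python3 -m inch '[[0,[0,-0.001,0.005],0],[0,[0,-0.002,0.01],0],[0,[0,-0.002,0.015],0],[0,[0,-0.002,0.02],0],[0,[0,-0.002,0.02],0]]'; python3 go.py 0.007 0.175 0.078
python3 - <<'E'
from cell import capture
import cv2,numpy as np
a=capture('scene')['img'][180:370,205:405,::-1];b=capture('top')['img'][100:290,130:330,::-1]
cv2.imwrite('pics/near.png',cv2.resize(np.hstack([a,b]),None,fx=2,fy=2))
E
```

```text
time: 3.6
tcp_pos: [0.5875, 0.2347, 0.0813]
tcp_rot: [[0.999, 0.042, -0.002], [0.042, -0.999, -0.001], [-0.002, 0.001, -1.0]]
force: [-0.3, -0.4, -0.1]
grip_width: 0.004
t 3.6 world [0.5875 0.2347 0.0813] rack [0.0052 0.1756] F [-0.28 -0.37 -0.05] w 0.004 yaw 0.042
shift [0.0018 0.0006 0.0033] turn -0.0
```

View pics/near.png

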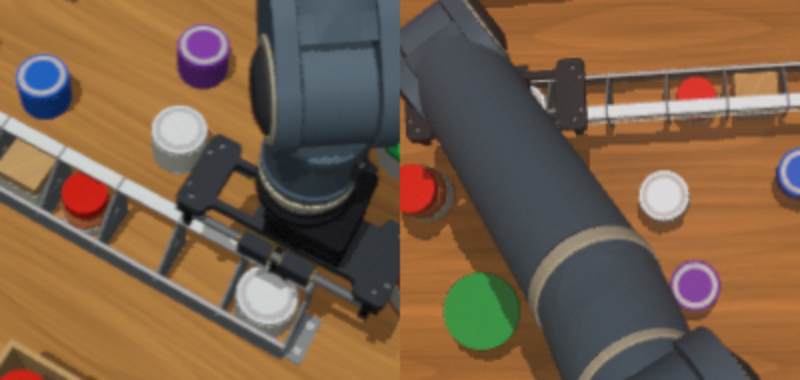

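The picture shows the shut fingers above the first bay's rail (scene crop px about (275,255), just in front of the stock tin). I lower until contact.

```bash
python3 -m inch '[[0,[0.001,0,0.001],0],[0,[0.001,0,0.002],0],[0,[0.001,0,0.003],0],[0,[0.001,0,0.004],0],[0,[0.001,0,0.005],0]]'; python3 go.py 0.007 0.175 0.078
```

```text
time: 4.2
tcp_pos: [0.5892, 0.2351, 0.0784]
tcp_rot: [[0.999, 0.042, 0.0], [0.042, -0.999, -0.0], [0.0, 0.0, -1.0]]
force: [-4.2, -1.6, 10.7]
grip_width: 0.005
t 4.2 world [0.5892 0.2351 0.0784] rack [0.007  0.1759] F [-4.16 -1.61 10.67] w 0.005 yaw 0.0418
shift [0.     0.0009 0.0004] turn -0.0002
```

Contact is 10.7 N upward at rack y 0.176. Now I run along the rail (tool +y is rack −y).

```bash
python3 -m inch '[[0,[0,0.01,0],0],[0,[0,0.02,0],0],[0,[0,0.03,0],0],[0,[0,0.04,0],0],[0,[0,0.05,0],0]]'; python3 go.py 0.007 0.036 0.078
```

```text
time: 4.7
tcp_pos: [0.592, 0.1856, 0.0785]
tcp_rot: [[0.999, 0.042, 0.002], [0.042, -0.999, 0.002], [0.002, -0.002, -1.0]]
force: [0.6, 3.6, 6.3]
grip_width: 0.004
t 4.7 world [0.592  0.1856 0.0785] rack [0.0077 0.1263] F [0.58 3.64 6.31] w 0.004 yaw 0.0417
shift [-0.0007  0.0903  0.0003] turn -0.0003
```

```bash
python3 -m inch '[[0,[0,0.01,0],0],[0,[0,0.02,0],0],[0,[0,0.03,0],0],[0,[0,0.04,0],0],[0,[0,0.045,0],0]]'; python3 go.py 0.007 0.036 0.078
```

```text
time: 5.2
tcp_pos: [0.594, 0.1399, 0.0784]
tcp_rot: [[0.999, 0.041, 0.002], [0.041, -0.999, 0.002], [0.002, -0.002, -1.0]]
force: [0.1, 4.4, 5.2]
grip_width: 0.004
t 5.2 world [0.594  0.1399 0.0784] rack [0.0077 0.0806] F [0.08 4.39 5.18] w 0.004 yaw 0.0406
shift [-0.0007  0.0446  0.0004] turn -0.0014
```

```bash
python3 -m inch '[[0,[0,0.01,0],0],[0,[0,0.02,0],0],[0,[0,0.03,0],0],[0,[0,0.04,0],0],[0,[0,0.044,0],0]]'; python3 go.py 0.007 0.036 0.078; python3 -m inch '[[0,[0,0,0],0],[0,[0,0,0],0],[0,[0,0,0],0],[0,[0,0,0],0],[0,[0,0,0],0]]';python3 go.py
```

```text
time: 5.7
tcp_pos: [0.5958, 0.0959, 0.0785]
tcp_rot: [[0.999, 0.04, 0.002], [0.04, -0.999, 0.002], [0.002, -0.001, -1.0]]
force: [0.7, 4.9, 5.9]
grip_width: 0.009
t 5.7 world [0.5958 0.0959 0.0785] rack [0.0077 0.0365] F [0.68 4.9  5.93] w 0.009 yaw 0.0404
shift [-0.0007  0.0005  0.0005] turn -0.0016
time: 6.2
tcp_pos: [0.5958, 0.0954, 0.0785]
tcp_rot: [[0.999, 0.041, 0.002], [0.041, -0.999, -0.0], [0.002, 0.0, -1.0]]
force: [-1.0, 1.9, 5.5]
grip_width: 0.007
t 6.2 world [0.5958 0.0954 0.0785] rack [0.0077 0.036 ] F [-1.    1.94  5.54] w 0.007 yaw 0.0409
```

Contact held across bays 1 to 3, stopped at rack y 0.036. I lift and move to the tin's right side, on rack (−0.090, −0.060).

```bash
python3 -m inch '[[0,[0,0,-0.03],0],[0,[0,0,-0.06],0],[0,[0,0,-0.08],0],[0,[-0.02,0.02,-0.08],0],[0,[-0.05,0.05,-0.08],0]]'; python3 -m inch '[[0,[-0.03,0.03,0],0],[0,[-0.047,0.047,0],0],[0,[-0.047,0.047,0.03],0],[0,[-0.047,0.047,0.06],0],[0,[-0.047,0.047,0.09],0]]'; python3 -m inch '[[0,[0,0,0],0],[0,[0,0,0],0],[0,[0,0,0],0],[0,[0,0,0],0],[0,[0,0,0],0]]'; python3 go.py -0.09 -0.06 0.014;python3 - <<'E'
from cell import capture
import cv2,numpy as np
a=capture('scene')['img'][150:340,205:405,::-1];b=capture('top')['img'][100:290,180:380,::-1]
cv2.imwrite('pics/near2.png',cv2.resize(np.hstack([a,b]),None,fx=2,fy=2))
E
```

```text
time: 6.7
tcp_pos: [0.5471, 0.0435, 0.1575]
tcp_rot: [[0.999, 0.044, 0.001], [0.044, -0.999, -0.0], [0.001, 0.0, -1.0]]
force: [-0.4, -0.9, -0.7]
grip_width: 0.002
time: 7.2
tcp_pos: [0.5008, -0.0073, 0.0663]
tcp_rot: [[0.999, 0.039, -0.001], [0.039, -0.999, -0.002], [-0.001, 0.002, -1.0]]
force: [0.3, 0.4, 0.0]
grip_width: 0.001
time: 7.7
tcp_pos: [0.5029, -0.0048, 0.0687]
tcp_rot: [[0.999, 0.042, 0.002], [0.042, -0.999, -0.0], [0.002, 0.0, -1.0]]
force: [0.2, -0.3, -0.0]
grip_width: 0.005
t 7.7 world [ 0.5029 -0.0048  0.0687] rack [-0.0894 -0.0602] F [ 0.24 -0.33 -0.03] w 0.005 yaw 0.0417
shift [-0.0008 -0.0002  0.0547] turn -0.0003
```

View pics/near2.png

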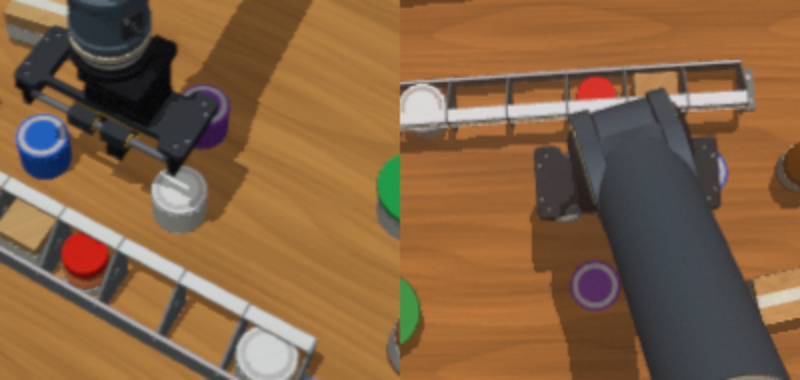

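The fingers hang at scene crop (115,155), clear between the blue tin and the loose tin (180,195). I go down.

```bash
python3 -m inch '[[0,[0,0,0.02],0],[0,[0,0,0.035],0],[0,[0,0,0.045],0],[0,[0,0,0.053],0],[0,[0,0,0.053],0]]'; python3 -m inch '[[0,[0,-0.005,0],0],[0,[0,-0.01,0],0],[0,[0,-0.014,0],0],[0,[0,-0.018,0],0],[0,[0,-0.02,0],0]]'; python3 go.py -0.09 -0.0095 0.014
```

```text
time: 8.3
tcp_pos: [0.5016, -0.0047, 0.0138]
tcp_rot: [[0.999, 0.042, -0.002], [0.042, -0.999, -0.0], [-0.002, 0.0, -1.0]]
force: [-0.1, 0.0, -0.7]
grip_width: 0.005
time: 8.8
tcp_pos: [0.5014, 0.016, 0.0148]
tcp_rot: [[0.999, 0.043, 0.001], [0.043, -0.999, 0.0], [0.001, -0.0, -1.0]]
force: [0.4, 1.0, 0.2]
grip_width: 0.005
t 8.8 world [0.5014 0.016  0.0148] rack [-0.0899 -0.0394] F [0.4  0.97 0.25] w 0.005 yaw 0.0427
shift [-0.0001 -0.0299  0.0008] turn 0.0007
```

```bash
python3 -m inch '[[0,[0,-0.004,0],0],[0,[0,-0.008,0],0],[0,[0,-0.012,0],0],[0,[0,-0.016,0],0],[0,[0,-0.02,0],0]]'
cat > tin.py <<'E'
from h import *
from cell import capture
import sys
th=0.042;O=np.array([.5896,.0591]);Rk=np.array([[np.cos(th),-np.sin(th)],[np.sin(th),np.cos(th)]])
k=sys.argv[1]; im=[]
for n in('scene','top'):
    c=capture(n);im.append(c['img'][150:340,205:405,::-1] if n=='scene' else c['img'][100:290,180:380,::-1])
    m,(K,l,s,cen)=comps(c,60,150)
    for i in range(1,K):
        if 250<s[i,4]<900:
            p=ray(c,[cen[i]],.048)[0,:2];r=Rk.T@(p-O)
            if -.12<r[0]<.05 and abs(r[1])<.2: print(n,s[i].tolist(),'rack',r.round(4))
cv2.imwrite(f'pics/{k}.png',cv2.resize(np.hstack(im),None,fx=2,fy=2))
E
python3 go.py; python3 tin.py p1
```

```text
time: 9.3
tcp_pos: [0.5004, 0.0349, 0.0146]
tcp_rot: [[0.999, 0.041, -0.0], [0.041, -0.999, -0.001], [-0.0, 0.001, -1.0]]
force: [-0.2, -1.4, 1.2]
grip_width: 0.008
t 9.3 world [0.5004 0.0349 0.0146] rack [-0.0901 -0.0205] F [-0.19 -1.36  1.18] w 0.008 yaw 0.0412
top [174, 134, 117, 29, 767] rack [0.027  0.1404]
top [284, 145, 72, 10, 433] rack [ 0.0126 -0.1314]
top [234, 150, 47, 9, 274] rack [0.0126 0.0203]
```

View pics/p1.png

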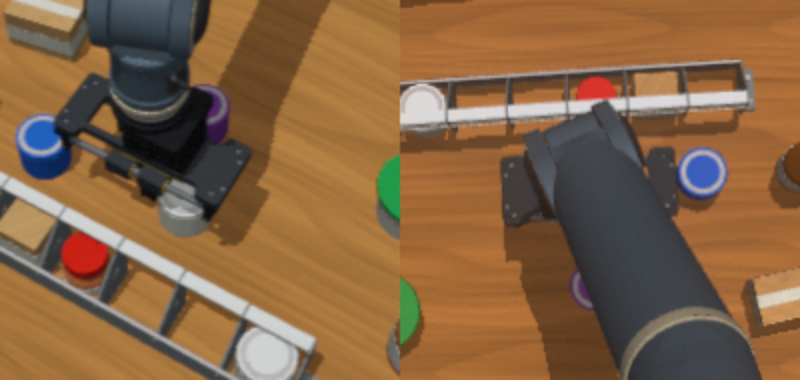

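The tin at scene crop (182,210) is now partly hidden by the gripper, and the force of −1.4 N in y shows contact. I push about 10 mm more, then back off and look.

```bash
python3 -m inch '[[0,[0,-0.003,0],0],[0,[0,-0.006,0],0],[0,[0,-0.008,0],0],[0,[0,-0.01,0],0],[0,[0,-0.01,0],0]]';  python3 go.py; python3 -m inch '[[0,[0,0.006,0],0],[0,[0,0.015,0],0],[0,[0,0.03,0],0],[0,[0,0.03,-0.03],0],[0,[0,0.03,-0.07],0]]'; python3 -m inch '[[0,[0,0.02,-0.04],0],[0,[0,0.06,-0.06],0],[0,[0,0.1,-0.06],0],[0,[0,0.1,-0.06],0],[0,[0,0.1,-0.06],0]]'; python3 go.py; python3 tin.py p2
```

```text
time: 9.9
tcp_pos: [0.5, 0.0456, 0.0145]
tcp_rot: [[0.999, 0.042, 0.0], [0.042, -0.999, 0.0], [0.0, -0.0, -1.0]]
force: [-0.2, -0.7, 0.3]
grip_width: 0.005
t 9.9 world [0.5    0.0456 0.0145] rack [-0.0901 -0.0097] F [-0.18 -0.66  0.29] w 0.005 yaw 0.0423
time: 10.4
tcp_pos: [0.4995, 0.0138, 0.0836]
tcp_rot: [[0.999, 0.04, -0.005], [0.04, -0.999, -0.0], [-0.005, -0.0, -1.0]]
force: [1.2, 0.1, -1.1]
grip_width: 0.01
time: 10.9
tcp_pos: [0.505, -0.0861, 0.1444]
tcp_rot: [[0.999, 0.038, -0.0], [0.038, -0.999, 0.0], [-0.0, -0.0, -1.0]]
force: [1.1, 0.5, 0.1]
grip_width: 0.009
t 10.9 world [ 0.505  -0.0861  0.1444] rack [-0.0906 -0.1415] F [1.13 0.52 0.09] w 0.009 yaw 0.0385
scene [288, 237, 29, 24, 532] rack [-0.0887  0.0299]
top [174, 134, 117, 29, 766] rack [0.0271 0.1402]
top [234, 147, 84, 12, 526] rack [ 0.0124 -0.0262]
top [241, 185, 26, 25, 484] rack [-0.0893  0.0293]
```

View pics/p2.png

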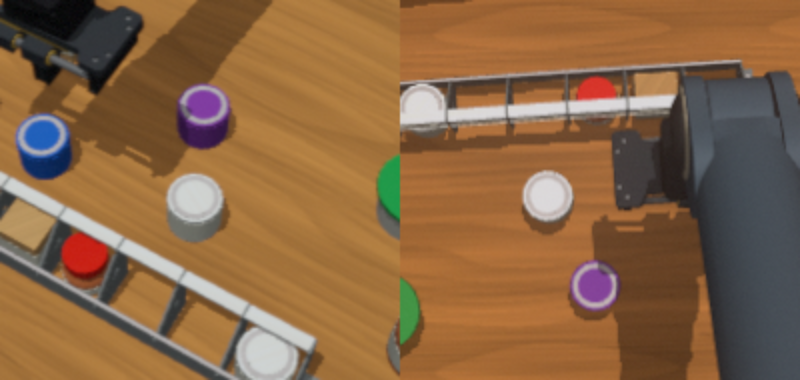

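The tin stands upright at rack (−0.089, 0.0296); scene and top views agree. I'll push forward from behind with the two tips 20 mm apart, as two contacts below 25 mm without enclosing the tin, drifting +5 mm in y on the way.

```bash
python3 -m inch '[[0.02,[-0.03,-0.02,0],0],[0.02,[-0.052,-0.06,0],0],[0.02,[-0.052,-0.1,0],0],[0.02,[-0.052,-0.14,0],0],[0.02,[-0.052,-0.172,0],0]]';  python3 -m inch '[[0.02,[0,0,0],0],[0.02,[0,0,0.02],0],[0.02,[0,0,0.04],0],[0.02,[0,0,0.06],0],[0.02,[0,0,0.07],0]]'; python3 -m inch '[[0.02,[0,0,0],0],[0.02,[0,0,0],0],[0.02,[0,0,0],0],[0.02,[0,0,0],0],[0.02,[0,0,0],0]]'; python3 go.py -0.143 0.03 0.014; python3 tin.py p3
```

```text
time: 11.5
tcp_pos: [0.4452, 0.0887, 0.1445]
tcp_rot: [[0.999, 0.046, -0.0], [0.046, -0.999, 0.001], [-0.0, -0.001, -1.0]]
force: [0.9, -0.2, 0.3]
grip_width: 0.221
time: 12.0
tcp_pos: [0.4448, 0.0849, 0.0729]
tcp_rot: [[0.999, 0.043, -0.003], [0.043, -0.999, -0.001], [-0.003, 0.001, -1.0]]
force: [-0.7, 0.3, -1.1]
grip_width: 0.229
time: 12.5
tcp_pos: [0.4467, 0.085, 0.0751]
tcp_rot: [[0.999, 0.042, 0.001], [0.042, -0.999, 0.0], [0.001, -0.0, -1.0]]
force: [0.3, 0.2, 0.1]
grip_width: 0.232
t 12.5 world [0.4467 0.085  0.0751] rack [-0.1416  0.0319] F [0.28 0.21 0.07] w 0.232 yaw 0.0416
shift [-0.0014  0.0019  0.0611] turn -0.0004
scene [288, 237, 29, 24, 529] rack [-0.0887  0.03  ]
top [174, 134, 117, 29, 574] rack [0.0316 0.1513]
top [264, 145, 90, 12, 559] rack [ 0.0124 -0.1045]
```

View pics/p3.png

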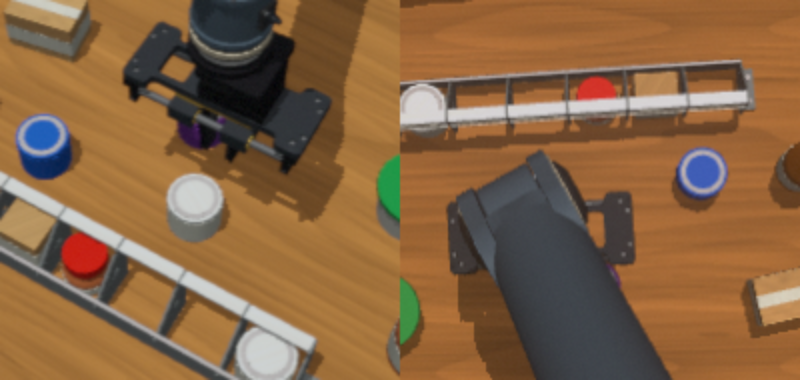

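The tips are seen at scene crop (235,150), open, behind the tin (195,205) and clear of the purple one. I go down.

```bash
python3 -m inch '[[0.02,[0,0.001,0.02],0],[0.02,[0,0.001,0.04],0],[0.02,[0,0.001,0.052],0],[0.02,[0,0.001,0.06],0],[0.02,[0,0.001,0.06],0]]';  python3 -m inch '[[0.02,[0.005,0,0],0],[0.02,[0.01,0,0],0],[0.02,[0.015,0,0],0],[0.02,[0.02,0,0],0],[0.02,[0.025,0,0],0]]'; python3 go.py -0.06 0.0345 0.015
```

```text
time: 13.1
tcp_pos: [0.4458, 0.0839, 0.0138]
tcp_rot: [[0.999, 0.042, -0.002], [0.042, -0.999, -0.0], [-0.002, 0.0, -1.0]]
force: [-0.0, -0.9, -0.6]
grip_width: 0.229
time: 13.6
tcp_pos: [0.4706, 0.0848, 0.0146]
tcp_rot: [[0.999, 0.042, -0.002], [0.042, -0.999, -0.001], [-0.002, 0.001, -1.0]]
force: [-4.4, -0.8, 3.5]
grip_width: 0.23
t 13.6 world [0.4706 0.0848 0.0146] rack [-0.1178  0.0307] F [-4.37 -0.77  3.53] w 0.23 yaw 0.0418
shift [ 0.0578 -0.0038 -0.0005] turn -0.0002
```

```bash
python3 -m inch '[[0.02,[0.005,0,0],0],[0.02,[0.01,-0.001,0],0],[0.02,[0.015,-0.002,0],0],[0.02,[0.02,-0.003,0],0],[0.02,[0.025,-0.004,0],0]]'; python3 go.py -0.06 0.0345 0.015; python3 tin.py p4
```

```text
time: 14.1
tcp_pos: [0.4967, 0.0901, 0.0145]
tcp_rot: [[0.999, 0.042, 0.0], [0.042, -0.999, -0.0], [0.0, 0.0, -1.0]]
force: [-2.9, -0.5, 2.4]
grip_width: 0.232
t 14.1 world [0.4967 0.0901 0.0145] rack [-0.0915  0.0349] F [-2.91 -0.46  2.37] w 0.232 yaw 0.0417
shift [ 0.0315  0.0004 -0.0005] turn -0.0003
scene [282, 253, 28, 22, 471] rack [-0.0505  0.0344]
top [174, 134, 117, 30, 768] rack [0.027  0.1405]
top [264, 145, 92, 12, 572] rack [ 0.0124 -0.1054]
```

View pics/p4.png

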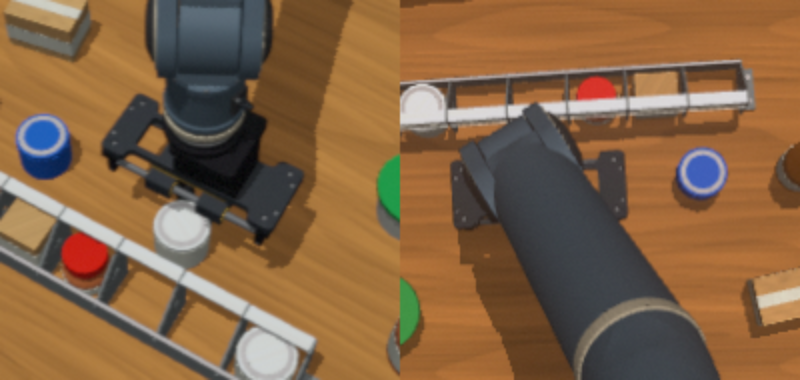

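The tin is upright with its centre near rack (−0.053, 0.034), in line with bay 3. I continue straight in.

```bash
python3 -m inch '[[0.02,[0.005,0,0],0],[0.02,[0.01,0,0],0],[0.02,[0.015,0,0],0],[0.02,[0.02,0,0],0],[0.02,[0.025,0,0],0]]'; python3 go.py -0.012 0.0345 0.015;  python3 -m inch '[[0.02,[0.005,0,0],0],[0.02,[0.01,0,0],0],[0.02,[0.015,0,0],0],[0.02,[0.02,0,0],0],[0.02,[0.025,0,0],0]]'; python3 go.py -0.012 0.0345 0.015; python3 tin.py p5
```

```text
time: 14.7
tcp_pos: [0.5218, 0.0911, 0.0145]
tcp_rot: [[0.999, 0.042, 0.0], [0.042, -0.999, 0.0], [0.0, -0.0, -1.0]]
force: [-2.5, -0.9, 0.7]
grip_width: 0.23
t 14.7 world [0.5218 0.0911 0.0145] rack [-0.0664  0.0348] F [-2.49 -0.93  0.7 ] w 0.23 yaw 0.0417
shift [ 0.0544  0.0003 -0.0004] turn -0.0003
time: 15.2
tcp_pos: [0.5466, 0.0922, 0.0146]
tcp_rot: [[0.999, 0.042, 0.0], [0.042, -0.999, 0.0], [0.0, 0.0, -1.0]]
force: [-1.3, 0.2, 1.2]
grip_width: 0.231
t 15.2 world [0.5466 0.0922 0.0146] rack [-0.0416  0.0349] F [-1.3   0.17  1.16] w 0.231 yaw 0.0418
shift [ 0.0296  0.0004 -0.0004] turn -0.0002
top [174, 138, 51, 26, 536] rack [0.0277 0.1692]
top [270, 145, 86, 12, 500] rack [ 0.0127 -0.1175]
```

View pics/p5.png

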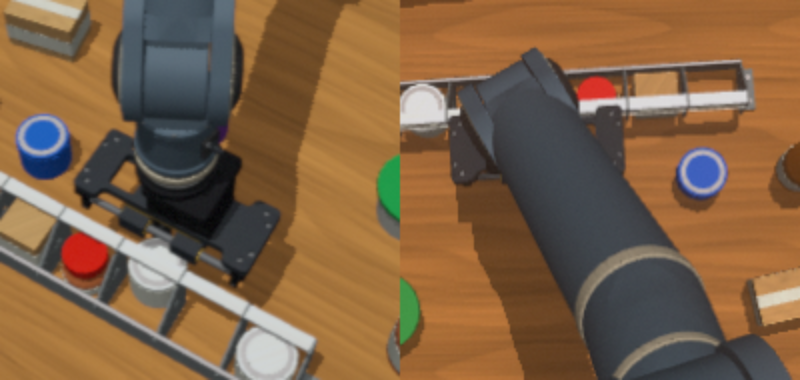

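The tin is entering the third bay under the rail, at scene crop (155,268), centred between the dividers. About 25 mm remains, so I go slower.

```bash
python3 -m inch '[[0.02,[0.004,0,0],0],[0.02,[0.008,0,0],0],[0.02,[0.012,0,0],0],[0.02,[0.016,0,0],0],[0.02,[0.02,0,0],0]]'; python3 go.py -0.012 0.0345 0.015;  python3 -m inch '[[0.02,[0.001,0,0],0],[0.02,[0.002,0,0],0],[0.02,[0.003,0,0],0],[0.02,[0.004,0,0],0],[0.02,[0.005,0,0],0]]'; python3 go.py -0.012 0.0345 0.015; python3 tin.py p6
```

```text
time: 15.8
tcp_pos: [0.5664, 0.093, 0.0145]
tcp_rot: [[0.999, 0.042, 0.0], [0.042, -0.999, -0.0], [0.0, 0.0, -1.0]]
force: [-2.3, 0.2, 1.6]
grip_width: 0.229
t 15.8 world [0.5664 0.093  0.0145] rack [-0.0217  0.0348] F [-2.29  0.22  1.64] w 0.229 yaw 0.0417
shift [ 0.0097  0.0003 -0.0005] turn -0.0003
time: 16.3
tcp_pos: [0.5713, 0.0932, 0.0145]
tcp_rot: [[0.999, 0.042, 0.0], [0.042, -0.999, -0.0], [0.0, 0.0, -1.0]]
force: [-2.5, 0.4, 0.6]
grip_width: 0.231
t 16.3 world [0.5713 0.0932 0.0145] rack [-0.0169  0.0348] F [-2.5   0.44  0.56] w 0.231 yaw 0.0418
shift [ 0.0049  0.0003 -0.0005] turn -0.0002
scene [179, 225, 59, 36, 434] rack [-0.0052 -0.1501]
scene [263, 278, 29, 27, 530] rack [0.024  0.0339]
top [174, 139, 36, 25, 499] rack [0.0272 0.173 ]
top [291, 145, 65, 10, 403] rack [ 0.0125 -0.1366]
```

View pics/p6.png

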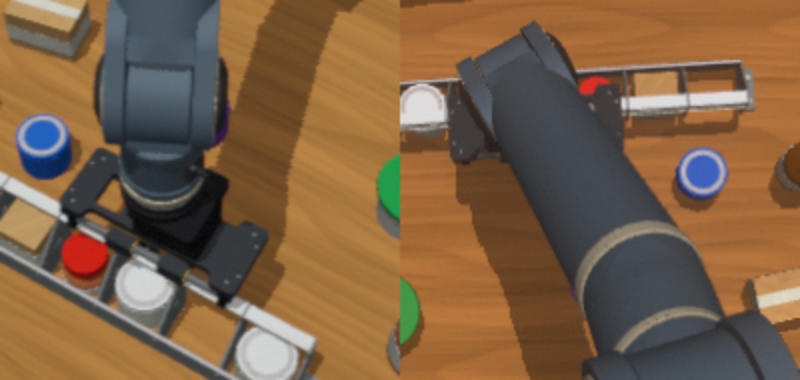

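The tin is in bay 3 near the back plate, at scene crop (143,287). I inch on until the force rises.

```bash
python3 -m inch '[[0.02,[0.001,0,0],0],[0.02,[0.002,0,0],0],[0.02,[0.003,0,0],0],[0.02,[0.003,0,0],0],[0.02,[0.003,0,0],0]]'; python3 -m inch '[[0.02,[0.001,0,0],0],[0.02,[0.001,0,0],0],[0.02,[0.002,0,0],0],[0.02,[0.002,0,0],0],[0.02,[0.002,0,0],0]]'; python3 go.py -0.012 0.0345 0.015; python3 tin.py p7
```

```text
time: 16.9
tcp_pos: [0.5744, 0.0933, 0.0146]
tcp_rot: [[0.999, 0.042, 0.001], [0.042, -0.999, 0.0], [0.001, -0.0, -1.0]]
force: [-1.2, -0.1, -0.4]
grip_width: 0.229
time: 17.4
tcp_pos: [0.5762, 0.0935, 0.0145]
tcp_rot: [[0.999, 0.042, 0.0], [0.042, -0.999, 0.0], [0.0, -0.0, -1.0]]
force: [-1.5, -0.6, 0.6]
grip_width: 0.23
t 17.4 world [0.5762 0.0935 0.0145] rack [-0.012   0.0349] F [-1.52 -0.6   0.56] w 0.23 yaw 0.0418
shift [-0.      0.0004 -0.0005] turn -0.0002
scene [179, 225, 55, 33, 413] rack [-0.0053 -0.1536]
scene [261, 283, 30, 25, 516] rack [0.0302 0.0345]
top [174, 139, 35, 25, 498] rack [0.0271 0.1731]
top [291, 145, 65, 10, 404] rack [ 0.0125 -0.1368]
```

```bash
python3 -m inch '[[0.02,[0.0005,0,0],0],[0.02,[0.001,0,0],0],[0.02,[0.0015,0,0],0],[0.02,[0.0015,0,0],0],[0.02,[0.0015,0,0],0]]'; python3 -m inch '[[0.02,[0.0005,0,0],0],[0.02,[0.001,0,0],0],[0.02,[0.0015,0,0],0],[0.02,[0.0015,0,0],0],[0.02,[0.0015,0,0],0]]'; python3 go.py -0.012 0.0345 0.015
```

```text
time: 18.0
tcp_pos: [0.5761, 0.0934, 0.0146]
tcp_rot: [[0.999, 0.042, -0.003], [0.042, -0.999, -0.001], [-0.003, 0.001, -1.0]]
force: [-6.1, -0.3, 5.2]
grip_width: 0.229
time: 18.5
tcp_pos: [0.5759, 0.0933, 0.0145]
tcp_rot: [[0.999, 0.042, -0.006], [0.042, -0.999, -0.002], [-0.006, 0.002, -1.0]]
force: [-10.9, -1.4, 8.7]
grip_width: 0.228
t 18.5 world [0.5759 0.0933 0.0145] rack [-0.0122  0.0348] F [-10.93  -1.38   8.73] w 0.228 yaw 0.0423
shift [ 0.0002  0.0003 -0.0005] turn 0.0003
```

The force rises firmly (−10.9 N) at TCP rack x −0.012, with no further advance. I back off straight, raise and look.

```bash
python3 -m inch '[[0.02,[-0.005,0,0],0],[0.02,[-0.015,0,0],0],[0.02,[-0.03,0,0],0],[0.02,[-0.05,0,0],0],[0.02,[-0.07,0,0],0]]'; python3 -m inch '[[0.02,[0,0,-0.03],0],[0.02,[0,0,-0.07],0],[0.02,[0,0,-0.11],0],[0.02,[0,0.04,-0.15],0],[0.02,[0,0.08,-0.16],0]]';python3 -m inch '[[0.02,[0,0.04,0],0],[0.02,[0,0.08,0],0],[0.02,[0,0.12,0],0],[0.02,[0,0.16,0],0],[0.02,[0,0.16,0],0]]'; python3 go.py; python3 tin.py p8
```

```text
time: 19.0
tcp_pos: [0.5089, 0.0906, 0.0146]
tcp_rot: [[0.999, 0.042, 0.002], [0.042, -0.999, 0.001], [0.002, -0.0, -1.0]]
force: [-0.5, 0.2, 0.2]
grip_width: 0.228
time: 19.5
tcp_pos: [0.5149, 0.0125, 0.1786]
tcp_rot: [[0.999, 0.047, 0.009], [0.047, -0.999, 0.001], [0.009, -0.001, -1.0]]
force: [1.1, 0.2, -0.4]
grip_width: 0.227
time: 20.0
tcp_pos: [0.5187, -0.1565, 0.1745]
tcp_rot: [[1.0, 0.031, 0.001], [0.031, -1.0, -0.004], [0.001, 0.004, -1.0]]
force: [-0.6, 0.1, -0.9]
grip_width: 0.231
t 20.0 world [ 0.5187 -0.1565  0.1745] rack [-0.0799 -0.2125] F [-0.56  0.12 -0.91] w 0.231 yaw 0.0312
```

View pics/p8.png

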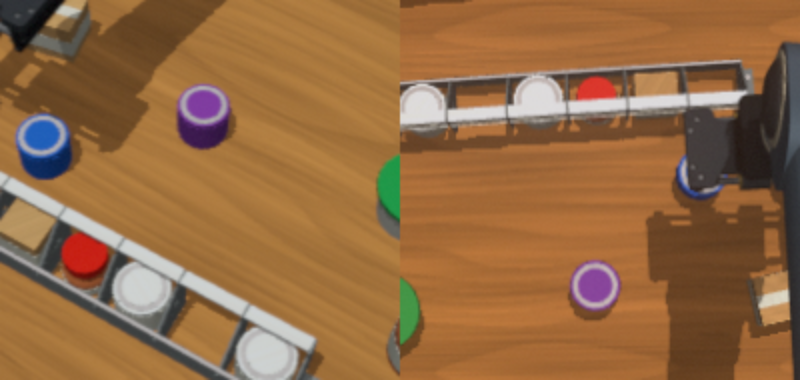

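The tin stands upright in bay 3 (scene crop (142,290), top crop (538,97)). I measure its rim from both views.

```bash
cat > fin.py <<'E'
from h import *
from cell import capture
th=0.042;O=np.array([.5896,.0591]);Rk=np.array([[np.cos(th),-np.sin(th)],[np.sin(th),np.cos(th)]])
for n in('scene','top'):
    c=capture(n); hsv=cv2.cvtColor(c['img'],cv2.COLOR_RGB2HSV)
    m=(hsv[...,1]<60)&(hsv[...,2]>140)
    px=np.argwhere(m)[:,::-1]; r=(ray(c,px,.048)[:,:2]-O)@Rk
    for y0,nm in((.0345,'tin'),(.1725,'stock')):
        k=(abs(r[:,1]-y0)<.031)&(r[:,0]>.026)&(r[:,0]<.0555+.004)
        q=r[k]
        # outer rim points -> least squares circle of radius 29
        ch=cv2.convexHull((q*1e4).astype(np.int32)).reshape(-1,2)/1e4
        ch=ch[ch[:,0]>.034]
        from scipy.optimize import least_squares
        f=least_squares(lambda p:np.hypot(*(ch-p).T)-.029,[.027,y0])
        print(n,nm,'centre',f.x.round(4),'rms',np.sqrt((f.fun**2).mean()).round(4),'xmax',q[:,0].max().round(4),'y',q[:,1].min().round(4),q[:,1].max().round(4))
E
python3 fin.py
```

```text
scene tin centre [0.0399 0.0341] rms 0.0062 xmax 0.0595 y 0.0057 0.0648
scene stock centre [0.0425 0.1745] rms 0.0049 xmax 0.0595 y 0.1431 0.2035
top tin centre [0.0326 0.0331] rms 0.0059 xmax 0.0564 y 0.0057 0.0644
top stock centre [0.0375 0.1686] rms 0.006 xmax 0.0566 y 0.1425 0.2023
```

That fit is contaminated by the plate edge and side wall (rms 6 mm). I'll use the brighter top disc only and compare it with the known size.

```bash
cat > fin2.py <<'E'
from h import *
from cell import capture
th=0.042;O=np.array([.5896,.0591]);Rk=np.array([[np.cos(th),-np.sin(th)],[np.sin(th),np.cos(th)]])
for n in('scene','top'):
    c=capture(n); hsv=cv2.cvtColor(c['img'],cv2.COLOR_RGB2HSV)
    big=cv2.resize(c['img'],None,fx=1,fy=1)
    m=(hsv[...,1]<60)&(hsv[...,2]>155)
    px=np.argwhere(m)[:,::-1]; r=(ray(c,px,.048)[:,:2]-O)@Rk
    for y0 in(.0345,.1725):
        print(n,y0)
        for x in np.arange(.024,.060,.003):
            k=(abs(r[:,0]-x)<.0015)&(abs(r[:,1]-y0)<.031); q=r[k,1]
            if len(q): print(round(x,3),len(q),(q.min()).round(4),(q.max()).round(4),'mid',((q.min()+q.max())/2).round(4),'half',((q.max()-q.min())/2).round(4))
E
python3 fin2.py
```

```text
scene 0.0345
0.024 41 0.0063 0.0625 mid 0.0344 half 0.0281
0.027 42 0.0057 0.0619 mid 0.0338 half 0.0281
0.03 41 0.0063 0.0613 mid 0.0338 half 0.0275
0.033 40 0.0074 0.0606 mid 0.034 half 0.0266
0.036 37 0.0097 0.06 mid 0.0348 half 0.0252
0.039 36 0.0108 0.0577 mid 0.0342 half 0.0234
0.042 33 0.0102 0.056 mid 0.0331 half 0.0229
0.045 30 0.0142 0.0554 mid 0.0348 half 0.0206
0.048 25 0.0164 0.0504 mid 0.0334 half 0.017
0.051 19 0.0203 0.0453 mid 0.0328 half 0.0125
0.054 5 0.027 0.0359 mid 0.0314 half 0.0044
scene 0.1725
0.024 47 0.1439 0.2004 mid 0.1721 half 0.0282
0.027 48 0.1432 0.2004 mid 0.1718 half 0.0286
0.03 45 0.1441 0.1988 mid 0.1715 half 0.0273
0.033 44 0.146 0.1981 mid 0.172 half 0.026
0.036 44 0.1453 0.1966 mid 0.1709 half 0.0256
0.039 39 0.1471 0.195 mid 0.171 half 0.0239
0.042 39 0.1481 0.1942 mid 0.1711 half 0.0231
0.045 34 0.1524 0.1919 mid 0.1721 half 0.0197
0.048 27 0.1533 0.187 mid 0.1702 half 0.0169
0.051 18 0.1593 0.1822 mid 0.1708 half 0.0115
0.054 1 0.1734 0.1734 mid 0.1734 half 0.0
top 0.0345
0.024 29 0.005 0.0613 mid 0.0332 half 0.0282
0.027 32 0.0072 0.0612 mi
[... 330 characters left out ...]
.0165
0.051 11 0.0247 0.0459 mid 0.0353 half 0.0106
0.054 24 0.0057 0.0597 mid 0.0327 half 0.027
0.057 8 0.0268 0.0644 mid 0.0456 half 0.0188
top 0.1725
0.024 29 0.1439 0.1987 mid 0.1713 half 0.0274
0.027 31 0.1438 0.1986 mid 0.1712 half 0.0274
0.03 31 0.1461 0.1986 mid 0.1723 half 0.0262
0.033 27 0.146 0.1985 mid 0.1722 half 0.0263
0.036 27 0.1457 0.1959 mid 0.1708 half 0.0251
0.039 26 0.1481 0.1958 mid 0.172 half 0.0238
0.042 25 0.1503 0.1933 mid 0.1718 half 0.0215
0.045 19 0.1525 0.1883 mid 0.1704 half 0.0179
0.048 17 0.1572 0.1859 mid 0.1715 half 0.0143
0.051 8 0.1642 0.1834 mid 0.1738 half 0.0096
0.054 17 0.1426 0.1951 mid 0.1689 half 0.0262
0.057 11 0.1425 0.2023 mid 0.1724 half 0.0299
```

Both views agree. The disc is widest (half-width 28 mm) at rack x≈0.026 with its rear rim at about 0.055, so the centre is near (0.026, 0.034), which is home. I settle with the arm raised and check the other goods before handing in.

```bash
python3 -m inch '[[0.02,[0,0,-0.02],0],[0.02,[0,-0.02,-0.05],0],[0.02,[-0.03,-0.04,-0.06],0],[0.02,[-0.06,-0.04,-0.06],0],[0.02,[-0.06,-0.04,-0.06],0]]'; python3 -m inch '[[0.02,[0,0,0],0],[0.02,[0,0,0],0],[0.02,[0,0,0],0],[0.02,[0,0,0],0],[0.02,[0,0,0],0]]'; python3 go.py
python3 - <<'E'
from h import *
from cell import capture
im=[]
for n in('scene','top'):
    c=capture(n); o=pickle.load(open(n+'0.pkl','rb'))
    im.append(np.vstack([o['img'],c['img']])[:,:,::-1])
cv2.imwrite('pics/end.png',cv2.resize(np.hstack(im),None,fx=.71,fy=.71,interpolation=cv2.INTER_AREA))
E
```

```text
time: 20.8
tcp_pos: [0.4545, -0.1104, 0.2348]
tcp_rot: [[0.999, 0.044, -0.001], [0.044, -0.999, -0.002], [-0.002, 0.002, -1.0]]
force: [1.1, -0.6, -0.8]
grip_width: 0.232
time: 21.3
tcp_pos: [0.4579, -0.1117, 0.2343]
tcp_rot: [[0.999, 0.042, -0.0], [0.042, -0.999, 0.0], [-0.0, -0.0, -1.0]]
force: [-0.8, -0.6, -0.2]
grip_width: 0.231
t 21.3 world [ 0.4579 -0.1117  0.2343] rack [-0.1388 -0.1651] F [-0.8  -0.58 -0.23] w 0.231 yaw 0.0419
```

View pics/end.png

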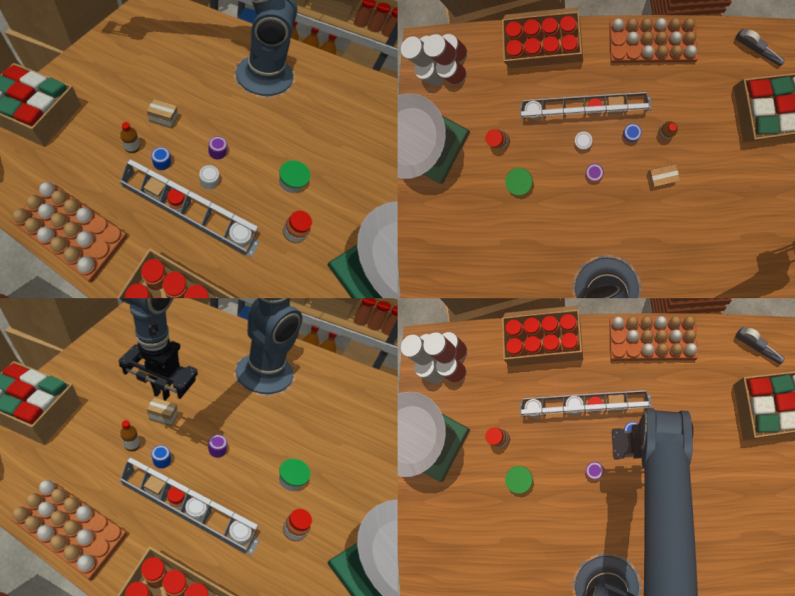

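In the before and after views all other goods stand where they were. The tin is in the third bay at scene (195,507), and the arm hangs clear.

```bash
python3 -c "
from cell import manip
print(manip.hand_in())"
```

```text
the job is handed in; nothing more can be done
None
```

The job is done and handed in after about 21 s of robot time; hand-in gives no verdict.

- **Rail:** With the fingers shut I touched the rail over bay 1 at rack y 0.176. I ran along it in contact (about 5–11 N wherever I read it) past bay 2 and stopped in bay 3 at y 0.036. I never went over bay 4.
- **Tin:** I pushed the loose white tin sideways into line with bay 3. Then I pushed it in under the rail with two low tips 20 mm apart, until the force rose to about 11 N and the fingers advanced no further.
- **Position check:** Both cameras put the tin upright at about rack (0.026, 0.034), against a home of (0.027, 0.0345).
- **Failed check:** My first circle fit of the tin's final position was off, with 6 mm residuals because the mask took in the back plate's bright edge. I replaced it with a width profile of the tin's top. The 11 N stop could also have been the fingers meeting the rail's front face, but the camera position agrees with home either way.
- **Other goods:** By eye in the before and after pictures none of them has moved. I did not measure them. The arm was raised clear at hand-in.

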